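Register a main bearing cap in the drilling fixture

TASK

Lift the longer of the two bearing caps out of the wooden rack, lay it down on its broad face on the black rubber pad and let go of it there. Then take it again by its edges, set it down flat on the steel fixture plate and push it up to the stops, so that both its feet sit flush against the long rail and one end sits flush against the short end stop. Do not tip it over on the fixture plate, and leave the shorter cap standing in the rack.

Things in the scene. Friction and masses are not known exactly. Their poses are not given: they have to be found in the camera images.
- cap_mid (a point): Longer bearing cap: aluminium arch block, mm: 120 long (its y), 25 thick (x), 50 high (z), 0.25 to 0.45 kg. It stands in a rack slot on two feet (34 long, at the ends); between them a half-round arch of radius 26 opens to -z, leaving a crown 24 high. The +x and -x broad faces are alike; either may end on top. Point: centre of the envelope, 25 above the feet, 38 above the table in the rack.
- cap_feet (a point): The point midway between the two foot faces of the longer cap, in the plane of the foot faces, 25 mm from cap_mid along its -z; axes as cap_mid.
- short_mid (a point): The shorter bearing cap, alike but 90 mm long (same 25 mm thickness and 50 mm height), standing in the other slot of the rack; centre of its envelope, axes as the longer cap. It stays there.
- rack: Fixed wooden rack 150 (x) by 160 (y) by 25 mm high, origin under its centre, at table height. Two slots run along its y at x = -37.5 and +37.5 mm, 28 mm wide, 12 mm deep, open at both ends. Which slot holds the longer cap varies.
- pad: Fixed black rubber pad 180 by 180 by 4 mm thick on the table, high friction; origin at the centre of its underside. Pushed near its top edge on this pad, a standing cap tips over without sliding.
- fixture: Fixed steel plate 120 (x) by 200 (y) by 15 mm thick, origin under its centre, at table height. On it, each 15 mm tall: the long rail along the whole +x edge (inner face at x = +40 mm) and the short end stop at the +y edge (inner face at y = +80 mm, x from -30 to +40 mm). The -x and -y sides are open.
- corner (a point): The inside corner of the fixture at plate height (fixture x = +40, y = +80, z = +15 mm), where rail and end stop meet; axes as the fixture.
There are look-alikes about, which are no part of the job. Leave any purple look-alike of the rack alone. Leave any green look-alike of the part that bears cap_mid alone.

How it is judged:
By the outcome, as a careful person would: the job done as asked, in the order asked, and still so for the second after the job is handed in, with the robot touching nothing.
It also fails if it takes over 72 s, if anything falls off the work surface, if the arm or the gripper's body presses on something with over 40 N, if the wrist force passes 120 N, or if a joint passes its speed limit or range.

ROBOT

A 7-joint arm with a two-finger parallel gripper is mounted at the origin on the work surface. World frame = base frame: x ahead of the robot, y to its left, z up, the work surface at z = 0. Lengths are in m, angles in rad, forces in N, time in s.
With the tool pointing down it reaches from about 0.4 to 0.85 m from the base axis. Payload 10.4 kg.
Tool frame: the origin (TCP) lies between the finger pads; the fingertips stand ahead of it and the grasp point (between the pads) lies 5 mm behind it (manip.tip_extent is the z of the fingertips in the tool frame, in m); z points along the fingers, y is the line along which they close (so a half turn about z gives the same grasp; the last joint's range is limited). The gripper opens to 85 mm and grips with 20 to 120 N. Pads are 22 mm wide; open, the fingers measure 114 mm over their backs; the gripper's body (76 mm by 85 mm) begins 54 mm behind the grasp point. The pads swing forward as they close: fully open they stand 13 mm farther back than shut.
Start: joints at [1.168, 0.332, -0.065, 1.46, 0.022, 1.35, -0.088], TCP at [0.232, -0.58, 0.245] pointing down, gripper open.
Joint ranges: [-2.6, 2.6], [-0.5, 2.12], [-1.47, 1.34], [0.16, 2.42], [-1.27, 4.41], [0.06, 2.06], [-2.6, 2.6]. Speed limits (rad/s): [2.22, 2.22, 2.79, 2.79, 3.14, 3.14, 3.14].

INTERFACE

Orientations are given as a unit quaternion [x, y, z, w].
In Python, from workcell import status, viewer, manip gives the robot as it stands.
- The arm moves only by the tool play_rows, never from a script. Its argument "plan" is one flat list of numbers, 7 for each row, row after row: the turn, a rotation vector about the tool's x, y, z in degrees, then the shift along the tool's x, y, z in m, then the opening, from 0 (shut) to 1 (fully open). In form: [ax, ay, az, dx, dy, dz, grip, ax, ay, az, dx, dy, dz, grip, ...]. A call has 1 to 20 rows; each row is the pose to reach, as a shift and turn from the pose commanded when the call began, along the tool's axes at that moment; what a row does not reach only later rows make up. A row lasts 1/8 s, in which the tool goes at most 62.5 mm and 10.7 degrees, less where a joint would pass 70% of its speed; a pose out of reach is approached as far as the arm can. A call with a gripper value outside its range is refused whole. The fingers move at their own pace and stop on an object; "squeeze" is the grip in N (left out, the last holds). Time passes only in rows, so rows that repeat a pose let the fingers close. It gives the time, the measured TCP pose, the force, the opening and the grip force at its end, in the units of the state.
- status.get_obs(): the state, without advancing time (a new reading comes with each control period).
- viewer.camera(name): name is "scene" or "top" or "wrist"; returns the picture (384x512x3 uint8, red, green, blue); there is no depth.
- viewer.camera_model(name): a dict with "fx", "fy", "cx", "cy" (pixels), "D" ([k1, k2, p1, p2, k3] as OpenCV has them; the pictures are not rectified), "R" (3x3) and "t" (3): a world point X has camera coordinates R X + t. Camera axes: x right, y down, z forward; pixel columns grow to the right and rows downward; lengths in m; the calibration is good to about 2 mm. A picture is of the moment at which its call begins: read the wrist's pose just before it. camera_model takes no time and is no camera call; for the wrist camera it gives the pose at the moment of the call.
- manip.hand_in(): hands the job in; it is judged then, once.
The state is a dict: "clock": time; "joint_pos": joint angles; "joint_velocities": joint speeds; "tau": joint torques, N m; "position": TCP position; "ee_rot": TCP orientation; "ft_force": force on the tool from outside, world axes, zero at the start; "torque": the same for the moment, N m; "grip_width": opening from 0.0 (shut) to 1.0 (fully open); "grasp_force": force on a finger pad.
Only numpy, scipy, OpenCV 4.12 (cv2) and the standard library are available. Lean on these libraries where they do the work, as an engineer would, in place of code of your own. Each camera call takes 0.05 s, during which the arm holds its last target. There are 200 camera calls.

## Working session

There is one attempt and no reset: what is moved stays moved. The work goes in short steps, Python scripts to look and compute and a tool call to move; the robot and the scene stay as the last step left them, time stands still between calls to the robot, and variables do not carry over. Pictures are saved under pics/ and viewed, at most 10 in all, crops included, and the job is handed in when it is done.

Besides the shell and the picture viewer there is one more tool, called in YAML: its name, and indented under it one key for each argument. play_rows: Moves the arm, as the interface text tells. Its arguments: {"type":"object","properties":{"plan":{"type":"array","items":{"type":"number"}},"squeeze":{"type":"number"}},"required":["plan"]}

```bash
mkdir -p pics; ls
python3 - <<'E'
from workcell import status, viewer, manip
import cv2,numpy as np
print(status.get_obs(), manip.tip_extent)
ims=[]
for n in("scene","top"):
    im=viewer.camera(n); cv2.imwrite(f"pics/{n}0.png",im[:,:,::-1]); m=viewer.camera_model(n); print(n,m)
E
```

```text
pics
{'clock': 0.0, 'joint_pos': array([ 1.16838307,  0.33289911, -0.06470965,  1.46095404,  0.02161792,
        1.34990477, -0.08846075]), 'joint_velocities': array([ 0.00019747,  0.00158633, -0.00071975,  0.00129889,  0.00120263,
        0.00111696, -0.00151175]), 'tau': array([ 4.00948693e-04, -6.25449944e+01,  4.93327354e-02, -3.91599977e+01,
        1.61501410e-02,  1.00463151e-02,  3.01069838e-05]), 'position': array([ 0.23157754, -0.5801232 ,  0.24449287]), 'ee_rot': array([ 9.82014656e-01,  1.88803275e-01, -1.79005804e-04, -7.12354087e-04]), 'ft_force': array([-0.9476284 , -0.33679866,  0.93213069]), 'torque': array([ 0.01351555, -0.03901149,  0.00697781]), 'grasp_force': 0.0, 'grip_width': 1.0035089174526706} 0.014
scene {'fx': 468.98042984362365, 'fy': 468.98042984362365, 'cx': 257.1890946140839, 'cy': 198.03672195269894, 'D': array([0.02238229, 0.        , 0.        , 0.        , 0.        ]), 'R': array([[-0.81926015,  0.57337643, -0.0072302 ],
       [ 0.36822846,  0.51638838, -0.77314348],
       [-0.43956866, -0.63606801, -0.63418994]]), 't': array([ 0.37901868, -0.13606885,  1.7545252 ])}
top {'fx': 416.15207179854946, 'fy': 416.15207179854946, 'cx': 256.4901709471808, 'cy': 195.58178830775452, 'D': array([-0.10859142,  0.        ,  0.        ,  0.        ,  0.        ]), 'R': array([[-0.01380853, -0.99981651,  0.01327705],
       [-0.9899507 ,  0.01180093, -0.14091966],
       [ 0.14073712, -0.01508952, -0.989932  ]]), 't': array([0.02759874, 0.45506315, 1.08916355])}
```

View pics/top0.png

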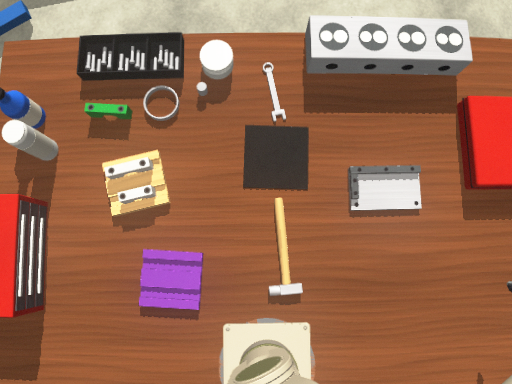

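View pics/scene0.png

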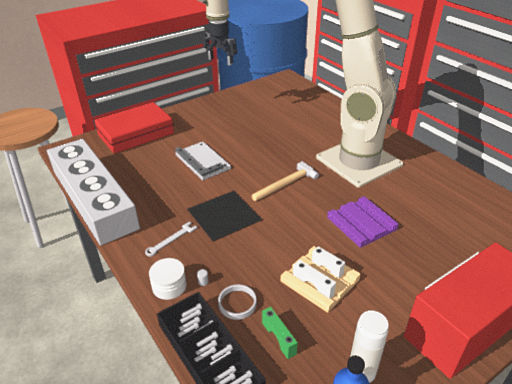

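Candidates in the top picture: upper cap in the wooden rack at (128,167), lower cap at (136,193), green look-alike at (107,110) and purple rack at (172,280). The upper cap looks longer, so I'll measure both and check a crop.

```bash
cat > h.py <<'E'
import cv2,numpy as np
from workcell import status, viewer, manip
from scipy.spatial.transform import Rotation as Ro
def ray(m,px,z):
    K=np.array([[m['fx'],0,m['cx']],[0,m['fy'],m['cy']],[0,0,1]])
    u=cv2.undistortPoints(np.array(px,float).reshape(-1,1,2),K,np.array(m['D'],float)).reshape(-1,2)
    d=np.c_[u,np.ones(len(u))]@m['R']; c=-m['R'].T@m['t']
    return c+d*((z-c[2])/d[:,2])[:,None]
def proj(m,X):
    K=np.array([[m['fx'],0,m['cx']],[0,m['fy'],m['cy']],[0,0,1]])
    return cv2.projectPoints(np.array(X,float).reshape(-1,1,3),cv2.Rodrigues(m['R'])[0],m['t'],K,np.array(m['D'],float))[0].reshape(-1,2)
def comps(mask,amin=60):
    out=[]
    for c in cv2.findContours(mask.astype(np.uint8),cv2.RETR_EXTERNAL,cv2.CHAIN_APPROX_NONE)[0]:
        if cv2.contourArea(c)>amin: out.append(c)
    return out
def rect(m,c,z):
    p=ray(m,c.reshape(-1,2),z)[:,:2]
    (cx,cy),(w,h),a=cv2.minAreaRect((p*1000).astype(np.float32))
    if w<h: w,h,a=h,w,a+90
    return np.round([cx,cy,w,h,(a+90)%180-90],1)  # mm; a = angle of long side from x
E
python3 - <<'E'
from h import *
im=cv2.imread("pics/top0.png"); m=viewer.camera_model("top")
hsv=cv2.cvtColor(im,cv2.COLOR_BGR2HSV); H,S,V=cv2.split(hsv)
print("rackpix",hsv[205,118],hsv[175,135],"cap",hsv[167,120],hsv[193,140],"table",hsv[230,90],"pad",hsv[160,275],"fix",hsv[192,390],hsv[172,390])
z=np.zeros_like(H);roi=z.copy();roi[145:220,95:175]=1
print("caps");[print(rect(m,c,.063),c.reshape(-1,2).mean(0)) for c in comps((S<60)&(V>130)&(roi>0),40)]
print("rack");[print(rect(m,c,.025)) for c in comps((V>150)&(roi>0),400)]
roi=z.copy();roi[115:200,235:320]=1
print("pad");[print(rect(m,c,.004)) for c in comps((V<60)&(roi>0),400)]
roi=z.copy();roi[155:220,340:430]=1
print("fix");[print(rect(m,c,.015)) for c in comps((S<60)&(roi>0),100)]
print("plate bright");[print(rect(m,c,.015),c.reshape(-1,2).mean(0)) for c in comps((S<60)&(V>150)&(roi>0),100)]
a=cv2.resize(im[140:220,90:180],None,fx=6,fy=6,interpolation=2)[:, :400] if 0 else cv2.resize(im[145:220,95:175],(400,375),interpolation=2)
b=cv2.resize(im[155:220,345:425],(400,325),interpolation=2)
cv2.imwrite("pics/c1.png",np.hstack([a,np.vstack([b,np.zeros((50,400,3),np.uint8)])]))
E
```

```text
rackpix [ 27  85 255] [ 17 129 218] cap [ 30   3 253] [ 23   4 253] table [ 11 160 155] pad [ 3 42 61] fix [  8   4 236] [30 11 89]
caps
[459.5 339.3  98.9  33.8 -77.2] [135.69230769 193.85714286]
[530.7 363.2 129.1  36.6 -77.3] [127.44444444 167.56410256]
rack
[497.  357.9 227.9 201.5  89.5]
pad
[591.7 -59.  129.  124.8  -4.1]
fix
[ 477.4 -338.4  208.   124.6  -89.6]
plate bright
[ 466.1 -336.9  199.5   99.3  -89.4] [386.59405941 192.47029703]
```

View pics/c1.png

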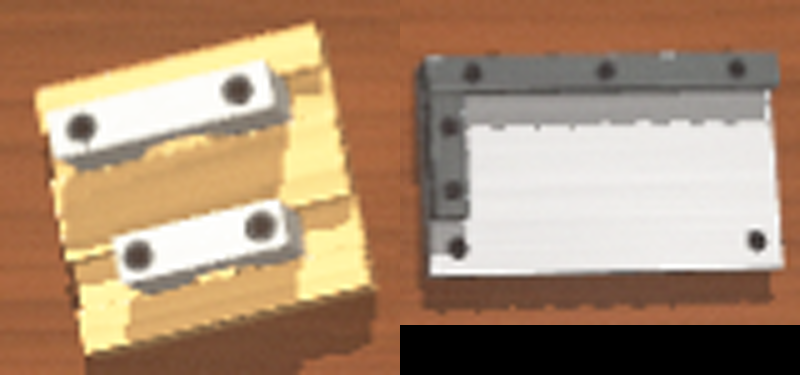

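The crop confirms it: the upper cap (pixel 128,167; about 129 mm measured against 99 mm) is the longer one, in the rack's +x slot. The fixture's rail is on its far side (row 170) and the end stop is on its left (column 355). Next I'll hover above the cap.

```bash
cat >> h.py <<'E'
def delta(x,y,z,phi,R=None,p=None):
    """row numbers to bring the TCP to x,y,z, pointing down, tool x at world angle phi (deg)"""
    o=status.get_obs(); R0=Ro.from_quat(o['ee_rot']); p0=o['position']
    c,s=np.cos(np.radians(phi)),np.sin(np.radians(phi))
    T=Ro.from_matrix(np.array([[c,s,0],[s,-c,0],[0,0,-1]]))
    print("turn",np.round((R0.inv()*T).as_rotvec(degrees=True),1),"shift",np.round(R0.inv().apply(np.array([x,y,z])-p0),4))
E
python3 - <<'E'
from h import *
delta(.50,0.0,.25,60); delta(.53,.362,.22,102.7)
im=cv2.imread("pics/top0.png"); m=viewer.camera_model("top"); V=im.max(2)
roi=np.zeros_like(V);roi[110:205,230:325]=1
print("pad");[print(rect(m,c,.004)) for c in comps((V<85)&(roi>0),400)]
E
```

```text
turn [ -0.1  -0.  -38.2] shift [ 0.4644 -0.4393 -0.0049]
turn [ -0.1  -0.  -80.9] shift [ 0.6265 -0.7644  0.0255]
pad
[569.2 -34.  179.9 178.2  -2.4]
```

play_rows:
  plan: [0,0,-38,0.464,-0.439,-0.005,0.7,0,0,-38,0.464,-0.439,-0.005,0.7,0,0,-38,0.464,-0.439,-0.005,0.7,0,0,-38,0.464,-0.439,-0.005,0.7,0,0,-38,0.464,-0.439,-0.005,0.7,0,0,-38,0.464,-0.439,-0.005,0.7,0,0,-38,0.464,-0.439,-0.005,0.7,0,0,-38,0.464,-0.439,-0.005,0.7,0,0,-38,0.464,-0.439,-0.005,0.7,0,0,-81,0.6265,-0.7645,0.0255,0.7,0,0,-81,0.6265,-0.7645,0.0255,0.7,0,0,-81,0.6265,-0.7645,0.0255,0.7,0,0,-81,0.6265,-0.7645,0.0255,0.7,0,0,-81,0.6265,-0.7645,0.0255,0.7,0,0,-81,0.6265,-0.7645,0.0255,0.7,0,0,-81,0.6265,-0.7645,0.0255,0.7,0,0,-81,0.6265,-0.7645,0.0255,0.7,0,0,-81,0.6265,-0.7645,0.0255,0.7,0,0,-81,0.6265,-0.7645,0.0255,0.7]
  squeeze: 60

```text
clock: 2.48
position: [0.531, 0.36, 0.22]
ee_rot: [0.625, 0.781, -0.0, 0.001]
ft_force: [0.4, 0.1, 0.4]
grip_width: 0.702
grasp_force: 0.0
```

Run:
```python
from h import *
o=status.get_obs(); print(o['clock'],o['position'],o['joint_pos'].round(2),o['joint_velocities'].round(2)); m=viewer.camera_model("wrist"); im=viewer.camera("wrist")[:,:,::-1].copy()
cv2.imwrite("pics/w1.png",im); print(-m['R'].T@m['t'],m['fx'])
print(ray(m,[[256,192]],.063), proj(m,[[.5307,.3632,.063]]))
V=im.max(2);S=cv2.cvtColor(im,cv2.COLOR_BGR2HSV)[:,:,1]
for t in(150,200,235):
  [print(t,rect(m,c,.063),c.reshape(-1,2).mean(0)) for c in comps((S<40)&(V>t),800)]
delta(.53,.362,.22,102.7)
```

```text
2.475 [0.53100223 0.36001499 0.21999517] [-0.05  0.52 -0.87  1.41  0.4   1.39 -0.71] [ 0.01 -0.01 -0.    0.   -0.   -0.   -0.  ]
[0.51332919 0.43703219 0.3488112 ] 269.0096530673259
[[0.53507941 0.34594566 0.063     ]] [[255.56126847 176.59451286]]
150 [465.3 344.6  93.8  32.7 -77. ] [193.53110048 176.89952153]
150 [533.4 366.  120.7  25.3 -76.7] [258.5234375 170.59375  ]
200 [464.7 344.6  93.9  32.2 -77.7] [193.3923445  177.00478469]
200 [533.5 365.5 119.7  25.3 -76.7] [258.52362205 171.09448819]
235 [461.9 342.5  88.6  25.2 -77.1] [190.80612245 179.10714286]
235 [533.4 366.  118.6  25.2 -76.8] [258.77165354 171.08661417]
turn [ 0.   0.1 -0.1] shift [ 0.0022 -0.0006  0.0001]
```

View pics/w1.png

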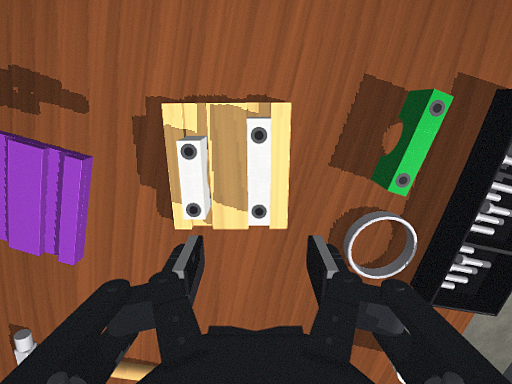

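The wrist view shows the longer cap at pixel (258,171), measured 120×25 mm, with the shorter cap at (192,178) and the green look-alike at (410,145). Descending and gripping.

play_rows:
  plan: [0,0,-0.5,0.0053,0.0038,0,0.65,0,0,-0.5,0.0053,0.0038,0.06,0.65,0,0,-0.5,0.0053,0.0038,0.11,0.65,0,0,-0.5,0.0053,0.0038,0.15,0.65,0,0,-0.5,0.0053,0.0038,0.174,0.65,0,0,-0.5,0.0053,0.0038,0.174,0.65,0,0,-0.5,0.0053,0.0038,0.174,0,0,0,-0.5,0.0053,0.0038,0.174,0,0,0,-0.5,0.0053,0.0038,0.174,0,0,0,-0.5,0.0053,0.0038,0.174,0,0,0,-0.5,0.0053,0.0038,0.174,0,0,0,-0.5,0.0053,0.0038,0.174,0,0,0,-0.5,0.0053,0.0038,0.174,0]
  squeeze: 60

```text
clock: 4.15
position: [0.5336, 0.3686, 0.0479]
ee_rot: [0.621, 0.784, 0.001, 0.001]
ft_force: [-1.1, 0.3, 6.9]
grip_width: 0.28
grasp_force: 60.4
```

play_rows:
  plan: [0,0,0,0,0,-0.02,0,0,0,0,0,0,-0.05,0,0,0,0,0,0,-0.1,0,0,0,0,0,0,-0.1,0,0,0,6,-0.06,-0.003,-0.1,0,0,0,13.2,-0.115,-0.0055,-0.1,0,0,0,13.2,-0.17,-0.008,-0.1,0,0,0,13.2,-0.23,-0.011,-0.1,0,0,0,13.2,-0.29,-0.014,-0.1,0,0,0,13.2,-0.345,-0.017,-0.1,0,0,0,13.2,-0.39,-0.019,-0.1,0,0,0,13.2,-0.4088,-0.0197,-0.1,0,0,0,13.2,-0.4088,-0.0197,-0.08,0,0,0,13.2,-0.4088,-0.0197,-0.05,0,0,0,13.2,-0.4088,-0.0197,-0.02,0,0,0,13.2,-0.4088,-0.0197,-0.01,0,0,0,13.2,-0.4088,-0.0197,-0.01,0,0,0,13.2,-0.4088,-0.0197,-0.01,0]

```text
clock: 6.4
position: [0.608, -0.034, 0.057]
ee_rot: [0.707, 0.708, 0.001, 0.001]
ft_force: [-0.2, -0.3, -3.1]
grip_width: 0.282
grasp_force: 60.0
```

Run:
```python
from h import *
o=status.get_obs(); print(o['position'],o['ft_force'],o['grip_width'])
m=viewer.camera_model("top"); im=viewer.camera("top")[:,:,::-1].copy()
cv2.imwrite("pics/t2.png",im)
s=viewer.camera("scene")[:,:,::-1]
u=cv2.resize(im[100:220,180:330],(500,400),interpolation=2)
v=cv2.resize(s[120:270,160:270],(293,400),interpolation=2)
cv2.imwrite("pics/c2.png",np.hstack([u,v]))
delta(.6075,-.034,.0389,90)
```

```text
[ 0.60798976 -0.03397719  0.05695348] [-0.15615865 -0.29193175 -3.10680169] 0.2815168253639693
turn [0.1 0.  0.1] shift [ 0.0004 -0.0005  0.0181]
```

View pics/c2.png

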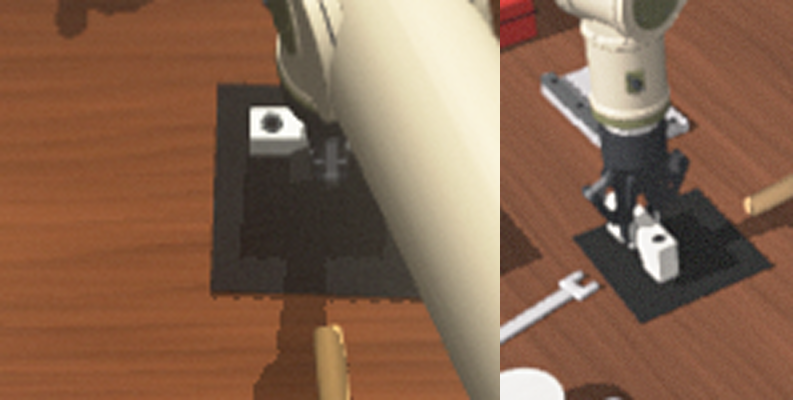

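The crop shows the cap held upright over the far half of the pad. I'll lower it until it touches, then check the force before releasing.

play_rows:
  plan: [0,0,0,0,0,0.01,0,0,0,0,0,0,0.015,0,0,0,0,0,0,0.0175,0,0,0,0,0,0,0.0175,0]

```text
clock: 7.0
position: [0.6072, -0.0347, 0.0389]
ee_rot: [0.707, 0.707, -0.0, 0.0]
ft_force: [-4.4, -0.4, 5.3]
grip_width: 0.278
grasp_force: 61.3
```

play_rows:
  plan: [0,0,0,0,0,0,0.5,0,0,0,0,0,0,0.8,0,0,0,0,0,0,1,0,0,0,0,0,-0.007,1,0,0,0,0,0,-0.007,1,0,0,0,0,-0.015,-0.007,1,0,0,0,0,-0.025,-0.007,1,0,0,0,0,-0.03,-0.007,1,0,0,0,0,-0.035,-0.007,1,0,0,0,0,-0.04,-0.007,1,0,0,0,0,-0.044,-0.007,1,0,0,0,0,-0.048,-0.007,1,0,0,0,0,-0.052,-0.007,1]

```text
clock: 8.62
position: [0.5548, -0.0346, 0.0451]
ee_rot: [0.707, 0.708, -0.0, -0.0]
ft_force: [1.1, 0.5, -0.2]
grip_width: 1.001
grasp_force: 0.0
```

Run:
```python
from h import *
m=viewer.camera_model("wrist"); im=viewer.camera("wrist")[:,:,::-1].copy()
s=viewer.camera("scene")[:,:,::-1]
v=cv2.resize(s[120:270,160:270],(281,384),interpolation=2)
cv2.imwrite("pics/c3.png",np.hstack([im,v]))
```

```text
(no output)
```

View pics/c3.png

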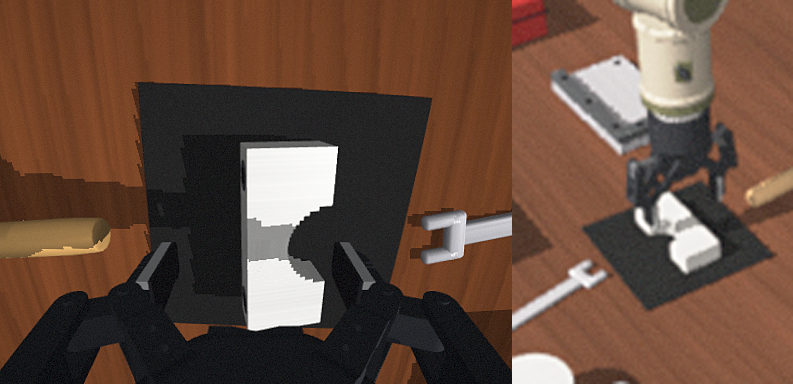

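The cap has tipped onto its broad face on the pad, arch opening toward +x (wrist pixel 300,240). I'll rise and measure it.

play_rows:
  plan: [0,0,0,0,0,-0.06,1,0,0,0,0,0,-0.12,1,0,0,0,-0.04,0,-0.17,0.8,0,0,0,-0.04,0,-0.17,0.8,0,0,0,-0.04,0,-0.17,0.8,0,0,0,-0.04,0,-0.17,0.8]

```text
clock: 9.48
position: [0.5547, -0.0736, 0.2139]
ee_rot: [0.706, 0.708, -0.0, -0.001]
ft_force: [0.1, -0.5, -0.1]
grip_width: 0.798
grasp_force: 0.0
```

Run:
```python
from h import *
o=status.get_obs();print(o['position'])
m=viewer.camera_model("wrist"); im=viewer.camera("wrist")[:,:,::-1].copy()
cv2.imwrite("pics/w4.png",im)
V=im.max(2);S=cv2.cvtColor(im,cv2.COLOR_BGR2HSV)[:,:,1]
for t in(80,150,200,235):
  [print(t,rect(m,c,.029),c.reshape(-1,2).mean(0)) for c in comps((S<40)&(V>t),800)]
```

```text
[ 0.55465925 -0.07359186  0.2138953 ]
80 [ 493.5 -273.3  108.8   87.2  -89.4] [216.34185304 297.84984026]
80 [ 890.5 -296.7  389.3  130.9  -69.6] [481.46731235 283.05811138]
80 [749.6 -28.5 168.9  35.6  11. ] [412.13142857 138.76857143]
80 [566.4 -36.9 120.2  51.7 -89.8] [264.24528302 139.2672956 ]
80 [811.2  98.3  51.9  44.    5.1] [494.13888889  18.36111111]
150 [ 482.8 -292.8   69.6   64.7  -89.1] [206.76086957 314.05072464]
150 [ 912.2 -272.3  200.8   68.3  -70. ] [496.75630252 297.1302521 ]
150 [750.8 -29.7 167.1  35.1  10.1] [412.28242075 139.01729107]
150 [566.3 -36.9 120.6  50.8  89.7] [264.11111111 139.45714286]
200 [ 476.3 -292.8   65.9   49.4  -88.9] [202.85123967 314.44628099]
200 [ 912.3 -272.5  198.8   68.2  -69.9] [497.21276596 297.66808511]
200 [751.  -28.7 166.3  34.5  11. ] [412.99425287 139.02011494]
200 [566.6 -37.  120.6  50.7  89.5] [263.94249201 139.73801917]
235 [ 476.5 -292.8   65.9   48.9  -88.8] [202.91735537 314.23140496]
235 [ 913.8 -274.6  193.8   66.6  -69.9] [495.40322581 305.08064516]
235 [737.2 -31.3 136.2  33.1  11.7] [402.32107023 140.96989967]
235 [566.3 -37.1 120.3  50.3  89.5] [263.88745981 139.4244373 ]
```

View pics/w4.png

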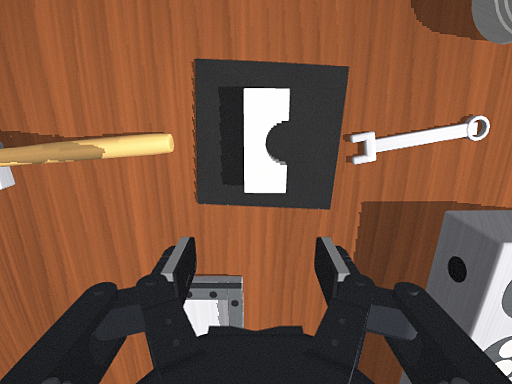

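The cap lies flat at (0.5664, -0.037), square to the axes. I'll grip it across the crown, one finger inside the arch, and lift.

play_rows:
  plan: [0,0,0.3,0.0366,-0.0007,0.06,0.8,0,0,0.3,0.0366,-0.0007,0.12,0.8,0,0,0.3,0.0366,-0.0007,0.165,0.8,0,0,0.3,0.0366,-0.0007,0.185,0.7,0,0,0.3,0.0366,-0.0007,0.193,0.7,0,0,0.3,0.0366,-0.0007,0.193,0.5,0,0,0.3,0.0366,-0.0007,0.193,0,0,0,0.3,0.0366,-0.0007,0.193,0,0,0,0.3,0.0366,-0.0007,0.193,0,0,0,0.3,0.0366,-0.0007,0.193,0,0,0,0.3,0.0366,-0.0007,0.193,0]
  squeeze: 60

```text
clock: 10.9
position: [0.5557, -0.0382, 0.024]
ee_rot: [0.709, 0.706, 0.001, 0.001]
ft_force: [-1.5, -0.4, 7.3]
grip_width: 0.266
grasp_force: 60.7
```

play_rows:
  plan: [0,0,0,0,0,-0.02,0,0,0,0,0,0,-0.06,0,0,0,0,0,0,-0.1,0,0,0,0,0,0,-0.1,0,0,0,0,0,0,-0.1,0]

```text
clock: 11.52
position: [0.5541, -0.0383, 0.1222]
ee_rot: [0.709, 0.706, -0.0, 0.0]
ft_force: [-0.4, 0.1, -5.0]
grip_width: 0.27
grasp_force: 59.6
```

Run:
```python
from h import *
o=status.get_obs();print(o['position'],o['ft_force'],o['torque'],o['grip_width'])
im=viewer.camera("wrist")[:,:,::-1].copy(); cv2.imwrite("pics/w5.png",im)
m=viewer.camera_model("wrist")
V=im.max(2);S=cv2.cvtColor(im,cv2.COLOR_BGR2HSV)[:,:,1]
[print(rect(m,c,o['position'][2]+.007),c.reshape(-1,2).mean(0)) for c in comps((S<40)&(V>150),800)]
delta(.4666,-.332,.124,90)
```

```text
[ 0.55412236 -0.03832009  0.12221701] [-0.38709057  0.14136744 -5.01776441] [-0.00321902  0.07169803  0.016781  ] 0.26974010365725654
[647.5   3.5  66.   18.3  12.1] [437.37215909 189.17329545]
[566.2 -30.  106.5  49.2  89.8] [272.1842576  225.29338104]
turn [-0.1  0.  -0.2] shift [-0.2941 -0.086  -0.0022]
```

View pics/w5.png

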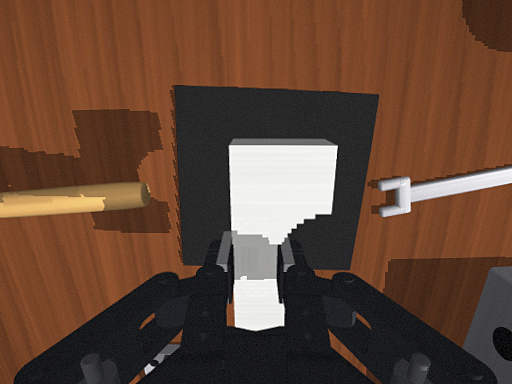

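The cap is held level. Moving over the fixture plate.

play_rows:
  plan: [0,0,0,-0.05,-0.015,-0.002,0,0,0,0,-0.1,-0.03,-0.002,0,0,0,0,-0.15,-0.045,-0.002,0,0,0,0,-0.2,-0.06,-0.002,0,0,0,0,-0.25,-0.074,-0.002,0,0,0,0,-0.28,-0.082,-0.002,0,0,0,0,-0.294,-0.086,-0.002,0,0,0,0,-0.294,-0.086,0.03,0,0,0,0,-0.294,-0.086,0.06,0,0,0,0,-0.294,-0.086,0.075,0,0,0,0,-0.294,-0.086,0.075,0,0,0,0,-0.294,-0.086,0.075,0]

```text
clock: 13.08
position: [0.4682, -0.3317, 0.0484]
ee_rot: [0.708, 0.706, 0.0, 0.001]
ft_force: [-0.5, -1.0, -4.2]
grip_width: 0.262
grasp_force: 59.6
```

Run:
```python
from h import *
o=status.get_obs();print(o['position'],o['ft_force'],o['ee_rot'])
im=viewer.camera("wrist")[:,:,::-1].copy(); t=viewer.camera("top")[:,:,::-1]
cv2.imwrite("pics/w6.png",im);cv2.imwrite("pics/c6.png",np.hstack([im,cv2.resize(t[150:230,340:400],(288,384),interpolation=2)]))
```

```text
[ 0.46823406 -0.3316988   0.04842097] [-0.45794629 -0.95698025 -4.15509512] [7.08402585e-01 7.05808166e-01 2.06848814e-04 7.53553504e-04]
```

View pics/c6.png

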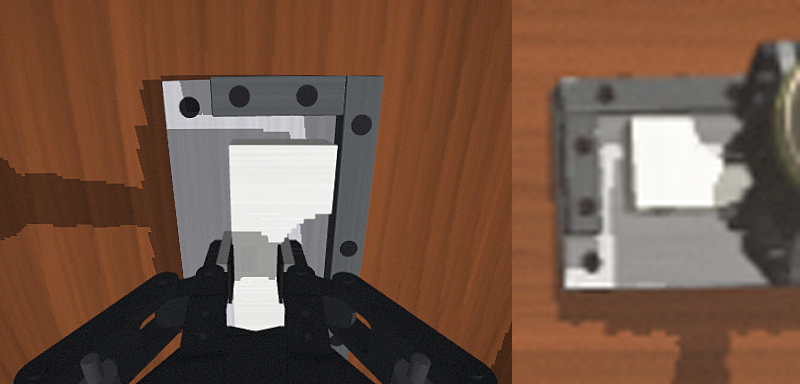

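The cap is above the plate, clear of the rail (wrist columns 330-345) and the stop (row 115). Lowering it now.

play_rows:
  plan: [0,0,0,0,0,0.007,0,0,0,0,0,0,0.011,0,0,0,0,0,0,0.014,0,0,0,0,0,0,0.014,0]

```text
clock: 13.68
position: [0.4672, -0.3317, 0.035]
ee_rot: [0.709, 0.706, -0.001, -0.0]
ft_force: [-10.9, 5.0, 20.5]
grip_width: 0.27
grasp_force: 62.9
```

Run:
```python
from h import *
m=viewer.camera_model("wrist"); o=status.get_obs()
# w6 was taken 14 mm higher: shift its camera back up to the measured pose
d=np.array([0.46823,-0.3317,0.04842])-o['position']; m=dict(m); m['t']=m['t']-m['R']@d
print("rail inner top", ray(m,[[345,90],[337,160],[330,262]],.03).round(4))
print("stop inner top", ray(m,[[215,115],[335,115]],.03).round(4))
print("stop/plate foot?", ray(m,[[315,116]],.015).round(4))
print("cap top corners",ray(m,[[230,145],[337,145],[336,213]],.0535).round(4))
print(o['ft_force'],o['position'])
```

```text
rail inner top [[ 0.5151 -0.2454  0.03  ]
 [ 0.514  -0.2824  0.03  ]
 [ 0.5156 -0.3479  0.03  ]]
stop inner top [[ 0.4471 -0.258   0.03  ]
 [ 0.5109 -0.2581  0.03  ]]
stop/plate foot? [[ 0.5034 -0.2592  0.015 ]]
cap top corners [[ 0.4568 -0.2705  0.0535]
 [ 0.5061 -0.2706  0.0535]
 [ 0.5086 -0.3045  0.0535]]
[-10.92088128   5.02351556  20.47260176] [ 0.46722036 -0.33170807  0.03499829]
```

play_rows:
  plan: [0,0,0,0,0,-0.0005,0.36,0,0,0,0,0,-0.0015,0.36,0,0,0,0,0,-0.002,0.36,0,0,0,0,0,-0.002,0.36,0,0,0,0,0.003,-0.002,0.36,0,0,0,0,0.006,-0.002,0.36,0,0,0,0,0.008,-0.002,0.36,0,0,0,0,0.009,-0.002,0.36,0,0,0,0,0.009,-0.002,0.36]

```text
clock: 14.8
position: [0.4765, -0.3317, 0.0353]
ee_rot: [0.709, 0.706, 0.0, 0.0]
ft_force: [-1.2, 0.3, 0.3]
grip_width: 0.363
grasp_force: 0.7
```

play_rows:
  plan: [0,0,0,0,0.001,0,0.36,0,0,0,0,0.0015,0,0.36,0,0,0,0,0.002,0,0.36,0,0,0,0,0.002,0,0.36]

```text
clock: 15.3
position: [0.4785, -0.3317, 0.0353]
ee_rot: [0.709, 0.706, 0.0, 0.0]
ft_force: [-2.0, 0.2, -1.0]
grip_width: 0.357
grasp_force: 0.6
```

play_rows:
  plan: [0,0,0,0,0.0005,0,0.36,0,0,0,0,0.001,0,0.36,0,0,0,0,0.001,0,0.36]

```text
clock: 15.68
position: [0.4795, -0.3317, 0.0353]
ee_rot: [0.709, 0.706, 0.0, 0.0]
ft_force: [-1.7, -0.3, 0.2]
grip_width: 0.359
grasp_force: 0.6
```

play_rows:
  plan: [0,0,0,0,0.0005,0,0.36,0,0,0,0,0.001,0,0.36,0,0,0,0,0.001,0,0.36]

```text
clock: 16.05
position: [0.4805, -0.3318, 0.0353]
ee_rot: [0.709, 0.706, 0.0, 0.0]
ft_force: [-1.9, -0.2, -1.2]
grip_width: 0.357
grasp_force: 0.6
```

play_rows:
  plan: [0,0,0,0,0.0005,0,0.36,0,0,0,0,0.001,0,0.36,0,0,0,0,0.001,0,0.36]

```text
clock: 16.42
position: [0.4811, -0.332, 0.0353]
ee_rot: [0.709, 0.706, -0.0, -0.0]
ft_force: [-3.3, -1.0, 1.2]
grip_width: 0.363
grasp_force: 1.9
```

play_rows:
  plan: [0,0,0,0,0.0005,0,0.36,0,0,0,0,0.001,0,0.36,0,0,0,0,0.001,0,0.36]

```text
clock: 16.8
position: [0.4816, -0.3322, 0.0353]
ee_rot: [0.709, 0.705, -0.001, -0.0]
ft_force: [-6.5, -0.7, 3.3]
grip_width: 0.357
grasp_force: 3.4
```

The cap has touched the rail. Next I'll push its -y end toward the end stop with closed fingers.

play_rows:
  plan: [0,0,0,0,-0.002,0,0.36,0,0,0,0,-0.002,-0.025,0.36,0,0,0,0,0,-0.05,0.2,0,0,0,-0.05,0.0085,-0.05,0,0,0,0,-0.09,0.0085,-0.05,0,0,0,0,-0.09,0.0085,-0.05,0,0,0,0,-0.09,0.0085,-0.02,0,0,0,0,-0.09,0.0085,-0.003,0,0,0,0,-0.09,0.0085,-0.001,0,0,0,0,-0.086,0.0085,-0.001,0,0,0,0,-0.08,0.0085,-0.001,0,0,0,0,-0.075,0.0085,-0.001,0,0,0,0,-0.07,0.0085,-0.001,0,0,0,0,-0.067,0.0085,-0.001,0,0,0,0,-0.064,0.0085,-0.001,0,0,0,0,-0.062,0.0085,-0.001,0,0,0,0,-0.062,0.0085,-0.001,0]

```text
clock: 18.92
position: [0.4907, -0.394, 0.0365]
ee_rot: [0.709, 0.706, -0.0, 0.0]
ft_force: [-0.4, -3.1, 2.0]
grip_width: -0.001
grasp_force: 1.3
```

play_rows:
  plan: [0,0,0,0.001,0,0,0,0,0,0,0.0015,0,0,0,0,0,0,0.0015,0,0,0]

```text
clock: 19.3
position: [0.4906, -0.3924, 0.0364]
ee_rot: [0.709, 0.706, -0.0, 0.0]
ft_force: [-0.5, -3.4, 1.5]
grip_width: 0.001
grasp_force: 1.6
```

play_rows:
  plan: [0,0,0,0.001,0,0,0,0,0,0,0.0015,0,0,0,0,0,0,0.0015,0,0,0]

```text
clock: 19.68
position: [0.4906, -0.3907, 0.0363]
ee_rot: [0.709, 0.706, 0.0, -0.0]
ft_force: [0.4, -2.7, 2.1]
grip_width: 0.001
grasp_force: 1.5
```

play_rows:
  plan: [0,0,0,0.0005,0,0,0,0,0,0,0.001,0,0,0,0,0,0,0.001,0,0,0]

```text
clock: 20.05
position: [0.4906, -0.3897, 0.0363]
ee_rot: [0.709, 0.706, -0.0, -0.0]
ft_force: [-1.2, -2.8, 1.6]
grip_width: 0.002
grasp_force: 1.5
```

play_rows:
  plan: [0,0,0,0.0005,0,0,0,0,0,0,0.001,0,0,0,0,0,0,0.001,0,0,0]

```text
clock: 20.42
position: [0.4906, -0.3887, 0.0363]
ee_rot: [0.709, 0.706, 0.0, -0.0]
ft_force: [-0.4, -2.1, 2.1]
grip_width: 0.0
grasp_force: 1.4
```

play_rows:
  plan: [0,0,0,0.0005,0,0,0,0,0,0,0.001,0,0,0,0,0,0,0.001,0,0,0]

```text
clock: 20.8
position: [0.4906, -0.3886, 0.0363]
ee_rot: [0.709, 0.705, -0.0, 0.0]
ft_force: [0.0, -6.3, -0.4]
grip_width: -0.003
grasp_force: 2.9
```

play_rows:
  plan: [0,0,0,0.0005,0,0,0,0,0,0,0.001,0,0,0,0,0,0,0.001,0,0,0]

```text
clock: 21.18
position: [0.4904, -0.3885, 0.0364]
ee_rot: [0.709, 0.705, -0.001, 0.001]
ft_force: [0.7, -8.4, -1.1]
grip_width: -0.005
grasp_force: 4.4
```

play_rows:
  plan: [0,0,0,0.0003,0,0,0,0,0,0,0.0005,0,0,0,0,0,0,0.0005,0,0,0]

```text
clock: 21.55
position: [0.4904, -0.3885, 0.0365]
ee_rot: [0.709, 0.705, -0.001, 0.001]
ft_force: [1.2, -10.2, -1.7]
grip_width: 0.005
grasp_force: 5.0
```

The end stop has been reached. I'll reseat the cap against the rail with a last push at the middle of the crown.

play_rows:
  plan: [0,0,0,-0.006,0,0,0,0,0,0,-0.006,0,-0.025,0,0,0,0,0,-0.02,-0.05,0,0,0,0,0.04,-0.055,-0.05,0,0,0,0,0.071,-0.055,-0.05,0,0,0,0,0.071,-0.055,-0.05,0,0,0,0,0.071,-0.055,-0.02,0,0,0,0,0.071,-0.055,-0.003,0,0,0,0,0.071,-0.055,-0.001,0,0,0,0,0.071,-0.05,-0.001,0,0,0,0,0.071,-0.046,-0.001,0,0,0,0,0.071,-0.043,-0.001,0,0,0,0,0.071,-0.041,-0.001,0,0,0,0,0.071,-0.041,-0.001,0]

```text
clock: 23.3
position: [0.4501, -0.3151, 0.0375]
ee_rot: [0.709, 0.706, 0.0, 0.0]
ft_force: [0.6, -0.1, -0.5]
grip_width: 0.0
grasp_force: 0.0
```

play_rows:
  plan: [0,0,0,0,0.0005,0,0,0,0,0,0,0.001,0,0,0,0,0,0,0.001,0,0]

```text
clock: 23.68
position: [0.4509, -0.3151, 0.0373]
ee_rot: [0.709, 0.706, -0.0, 0.0]
ft_force: [0.1, 0.3, -0.1]
grip_width: -0.001
grasp_force: 0.0
```

play_rows:
  plan: [0,0,0,0,0.0005,0,0,0,0,0,0,0.001,0,0,0,0,0,0,0.001,0,0]

```text
clock: 24.05
position: [0.452, -0.3151, 0.0373]
ee_rot: [0.709, 0.706, 0.0, 0.0]
ft_force: [0.2, 0.4, -0.6]
grip_width: 0.001
grasp_force: 0.0
```

play_rows:
  plan: [0,0,0,0,0.0005,0,0,0,0,0,0,0.001,0,0,0,0,0,0,0.001,0,0]

```text
clock: 24.42
position: [0.4524, -0.3152, 0.0372]
ee_rot: [0.709, 0.706, -0.0, -0.0]
ft_force: [-3.5, 0.7, 2.1]
grip_width: -0.002
grasp_force: 2.0
```

play_rows:
  plan: [0,0,0,0,0.0005,0,0,0,0,0,0,0.001,0,0,0,0,0,0,0.001,0,0]

```text
clock: 24.8
position: [0.4525, -0.3153, 0.0371]
ee_rot: [0.709, 0.705, -0.001, -0.001]
ft_force: [-7.2, 1.1, 5.4]
grip_width: 0.0
grasp_force: 4.1
```

play_rows:
  plan: [0,0,0,0,0.0005,0,0,0,0,0,0,0.001,0,0,0,0,0,0,0.001,0,0]

```text
clock: 25.18
position: [0.4527, -0.3153, 0.037]
ee_rot: [0.709, 0.705, -0.001, -0.002]
ft_force: [-11.1, 2.3, 7.9]
grip_width: 0.002
grasp_force: 6.2
```

play_rows:
  plan: [0,0,0,0,0.0005,0,0,0,0,0,0,0.001,0,0,0,0,0,0,0.001,0,0]

```text
clock: 25.55
position: [0.4527, -0.3154, 0.0368]
ee_rot: [0.709, 0.705, -0.002, -0.002]
ft_force: [-16.4, 2.3, 11.7]
grip_width: -0.003
grasp_force: 8.2
```

The cap is seated against the rail. Backing off to check.

play_rows:
  plan: [0,0,0,0,-0.005,0,0,0,0,0,0,-0.015,0,0,0,0,0,0,-0.015,-0.04,0,0,0,0,-0.06,0,-0.1,0.3,0,0,0,-0.1,0.03,-0.13,0.3,0,0,0,-0.1,0.03,-0.13,0.3,0,0,0,-0.1,0.03,-0.13,0.3]

```text
clock: 26.42
position: [0.4859, -0.416, 0.1677]
ee_rot: [0.709, 0.705, 0.0, 0.001]
ft_force: [-1.4, 0.2, -0.3]
grip_width: 0.3
grasp_force: 0.0
```

Run:
```python
from h import *
o=status.get_obs();print(o['position'],o['clock'])
m=viewer.camera_model("wrist");im=viewer.camera("wrist")[:,:,::-1].copy(); t=viewer.camera("top")[:,:,::-1]
c=proj(m,[[.516,-.258,.04]])[0]; print(c)
x,y=int(c[0])-120,max(0,int(c[1])-50)
a=im[y:y+200,x:x+170]
print(x,y); cv2.imwrite("pics/c7.png",np.hstack([cv2.resize(a,(510,600),interpolation=2),cv2.resize(t[145:225,95:135],(280,600))[:, :280]]))
```

```text
[ 0.48591128 -0.41603508  0.167727  ] 26.425
[289.82898992   7.38390856]
169 0
```

View pics/c7.png

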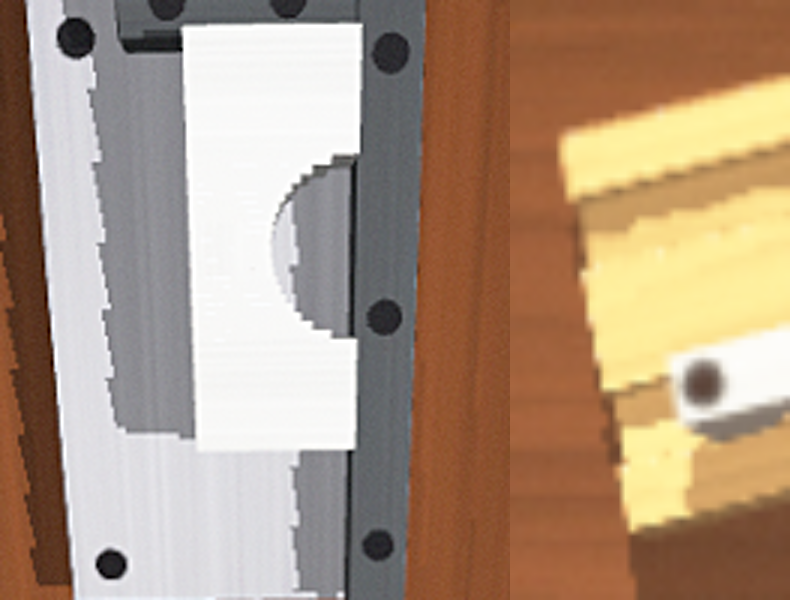

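The crop shows the cap flat on the plate, both feet along the rail and its end against the stop (crop row 25). The shorter cap is still in the rack.

```bash
python3 -c "
from workcell import manip; print(manip.hand_in())"
```

```text
the job is handed in; nothing more can be done
None
```

I laid the longer cap on the pad, let go, took it again by its edges, set it flat on the fixture plate and pushed it against the rail and the end stop; the shorter cap stayed in the rack, and the job is handed in at about 26 s.

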